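# Third hand at the luthier's clamping jig

### The job

One of the two drilled maple blocks has a hole that fits the gauge pin: slide that block all the way down onto the pin to prove the fit, then take it off and lay it flat on the bed of the plywood jig, lined up with the cork pad and centred on it, one of its short ends facing the pad. Push the block against the pad with a steady 10 N or so, so that the pad's front face stays between the two scored lines, without ever ramming the pad back into the fence, and finish while still holding it pressed like that with the gripper, so that I can bolt it from below. Leave the other things on the bench where they are.

Things in the scene. Friction and masses are not known exactly. Their poses are not given: they have to be found in the camera images.
- block_wide: Plain pale maple block, 60 mm (its x) by 40 mm (its y), 36 mm tall, about 70 g, lying on the bench, with a 15.5 mm round hole straight down through its centre (z): this one fits the gauge pin. Origin at the centre of its underside. It may be gripped across its 40 mm width, or across its length.
- block_narrow: The other maple block: same outer size, colour and origin, but its central hole is only 7 mm and does not go over the gauge pin.
- gauge_seat (a point): Foot of the gauge pin: centre of the top face of its fixed round dark steel base (60 mm across, 12 mm tall). The upright 12 mm steel pin rises 30 mm above this point, its last 8 mm tapering to 4 mm at the tip. A block is fully down when its underside rests on the base, its origin at this point.
- jig_bed (a point): Point on the flat bed of the fixed plywood jig, 18 mm above the bench: where the block's origin belongs when, lying along the jig's x, it has pushed the pad back 10 mm. This frame's x is the level direction to push, towards pad and fence, on the jig's centre line; z is up. The bed is 160 mm wide (y) and clear for 115 mm towards -x. A dark bolt slot runs under here.
- pad_face (a point): Foot of the front face of the sprung cork pad, mid-width, on the bed; moves with the pad. The pad is 70 mm wide (jig y), 34 mm tall, 12 mm thick. At rest this point is 20 mm from jig_bed towards +x. The wooden fence behind the pad is 130 mm wide, stands 44 mm above the bed, its near face 52 mm beyond jig_bed.
- pad (a joint): How far the sprung pad is pushed back along the jig's x, in m: 0 at rest, 0.020 hard against its stop at the fence. Its spring takes 1 N per mm. Two dark scored lines on the bed beside the pad's +y end, 8 mm apart, mark where its front face (with a small brass pointer) stands at 0.006 (6 N) and 0.014 (14 N).
- pencil: Bystander: flat-sided wooden pencil, 140 mm long, 7 mm thick, lying on the bench; origin under its middle, x along it.
- bridge: Bystander: violin bridge blank, thin pale maple, 42 x 40 mm, 6 mm thick, lying flat.
- spool_clamp: Bystander: turned wooden spool, 32 mm across, 58 mm tall, standing.
- glue_jar: Bystander: amber jar with steel lid, 64 mm across, 85 mm tall.
- screwdriver: Bystander: screwdriver, 200 mm long, lying.
- finger_plane: Bystander: small brass plane, 75 x 30 mm, about 45 mm tall.
- brush: Bystander: brush, 180 mm long, lying.
There are look-alikes about, which are no part of the job. What is meant by the part that bears gauge_seat is not green or pink, and is the larger of those in its own colour.

How it is judged:
On the way, in this order (a step that is already met when the one before it is completed fails the run):
1. the wide-holed block is fully down on the gauge pin (horizontal distance between block_wide and gauge_seat below 0.005 m and z of block_wide in the frame of gauge_seat between -0.003 and 0.005 m and angle between block_wide's own z axis and vertical below 0.08 rad), for 0.2 s.
2. the block is lifted clear off the pin (z of block_wide in the frame of gauge_seat above 0.028 m), for 0.05 s.
At the end, for the whole second after the job is handed in: Wide-holed block flat on the bed (4 mm, 4 degrees), along the jig's x (7 degrees), within 10 mm of its centre line, at rest, fingers still on it; it presses the pad back 5.5 to 14.5 mm with 5 to 15.5 N; the robot itself does not touch the pad (value of joint pad between 0.0055 and 0.0145 m and contact force between block_wide and pad between 5 and 15.5 N and velocity of joint pad between -0.01 and 0.01 m/s and y of block_wide in the frame of jig_bed between -0.01 and 0.01 m and z of block_wide in the frame of jig_bed between -0.003 and 0.004 m and x of block_wide in the frame of jig_bed between -0.01 and 0.01 m and angle between the x axis of block_wide and the x axis of jig_bed, either way round below 0.12 rad and angle between block_wide's own z axis and vertical below 0.07 rad and linear speed of block_wide below 0.02 m/s and contact force between the fingers and block_wide above 2 N and contact force between each of the arm, the fingers and pad below 0.5 N); the arm keeps its last pose, push and grip.
It fails at once if the pad is rammed back (over 18.5 mm) (value of joint pad above 0.0185 m).
It fails at once if a bystander is disturbed (moved more than 30 mm) (distance of any of pencil, bridge, spool_clamp, glue_jar, screwdriver, finger_plane, brush from where it was at the start of the episode above 0.03 m).
It also fails if it takes over 42 s, if anything falls off the work surface, if the arm or the gripper's body presses on something with over 40 N, if the wrist force passes 120 N, or if a joint passes its speed limit or range.

### The arm

A 7-joint arm with a two-finger parallel gripper is mounted at the origin on the work surface. World frame = base frame: x ahead of the robot, y to its left, z up, the work surface at z = 0. Lengths are in m, angles in rad, forces in N, time in s.
With the tool pointing down it reaches from about 0.4 to 0.85 m from the base axis. Payload 10.4 kg.
Tool frame: the origin (TCP) lies at the very end of the fingers, on their centre line; the grasp point (between the pads) lies 19 mm behind it (manip.grip_point_offset is the distance from the TCP to the grasp point, in m); z points along the fingers, y is the line along which they close (so a half turn about z gives the same grasp; the last joint's range is limited). The gripper opens to 85 mm and grips with 20 to 120 N. Pads are 22 mm wide; open, the fingers measure 114 mm over their backs; the gripper's body (76 mm by 85 mm) begins 54 mm behind the grasp point. The pads swing forward as they close: fully open they stand 13 mm farther back than shut.
Start: joints at [1.263, 0.332, -0.065, 1.46, 0.022, 1.35, -0.088], TCP at [0.176, -0.6, 0.231] pointing down, gripper open.
Joint ranges: [-2.6, 2.6], [-0.5, 2.12], [-1.47, 1.34], [0.16, 2.42], [-1.27, 4.41], [0.06, 2.06], [-2.6, 2.6]. Speed limits (rad/s): [2.22, 2.22, 2.79, 2.79, 3.14, 3.14, 3.14].

### API

Orientations are given as a unit quaternion [x, y, z, w].
In Python, from workcell import manip gives the robot as it stands. The module is installed in compiled form; this text tells all that it offers.
- The arm moves only by the shell command python3 -m inch 'ROWS' [OPENING] [FORCE]. ROWS is JSON, a list of rows, each a list of 2 entries, a list of its own where there are three numbers: the shift along the tool's x, y, z each as a share of 0.08 m, from -1 to 1, then the turn, a rotation vector about the tool's x, y, z each as a share of 45 degrees, from -1 to 1. A call has exactly 10 rows; each row is the pose to reach, as a shift and turn from the pose commanded when the call began, along the tool's axes at that moment; what a row does not reach only later rows make up. A row lasts 1/10 s, in which the tool goes at most 50 mm and 8.59 degrees, less where a joint would pass 70% of its speed; a pose out of reach is approached as far as the arm can. A call with a number of a shift or a turn outside -1 to 1 is refused whole. A call with a gripper value outside its range is refused whole. OPENING is the opening, from 0 (shut) to 1 (fully open), set as the call begins (- or left out, the last holds). The fingers move at their own pace and stop on an object; FORCE is the grip in N (left out, the last holds). Time passes only in rows, so rows that repeat a pose let the fingers close, or fill a call up. It gives the time, the measured TCP pose, the force, the opening and the grip force at its end, in the units of the state.
- manip.get_obs(): the state, without advancing time (a new reading comes with each control period).
- manip.camera(name): name is "scene" or "top" or "wrist"; returns the picture (420x560x3 uint8, red, green, blue); there is no depth.
- manip.camera_params(name): a dict with "fov_y" (degrees; the focal length in pixels is half the picture's height over the tangent of half this angle, whatever the lens; pixels are square), "cx", "cy" (the principal point, pixels), "camera_from_world" (4x4, takes a point from world to camera coordinates); the wrist camera has in their place "T_tool_cam" (4x4, takes a point from camera to tool coordinates, whose origin is the TCP and whose axes are the flange's). Camera axes: x right, y up, looking along -z (the intrinsics and any distortion apply to the point x, -y, -z); pixel columns grow to the right and rows downward; lengths in m; the calibration is good to about 2 mm. A picture is of the moment at which its call begins: read the wrist's pose just before it. camera_params takes no time and is no camera call.
- manip.hand_in(): hands the job in; it is judged then, once.
The state is a dict: "clock": time; "joint_pos": joint angles; "joint_velocities": joint speeds; "tau": joint torques, N m; "position": TCP position; "ee_rot": TCP orientation; "ft_force": force on the tool from outside, world axes, zero at the start; "torque": the same for the moment, N m; "grip_width": opening from 0.0 (shut) to 1.0 (fully open); "grasp_force": force on a finger pad.
Only numpy, scipy, OpenCV 4.12 (cv2) and the standard library are available. Lean on these libraries where they do the work, as an engineer would, in place of code of your own. Each camera call takes 0.05 s, during which the arm holds its last target. There are 200 camera calls.

## Working session

There is one attempt and no reset: what is moved stays moved. The work goes in short steps, Python scripts to look and compute and a shell command to move; the robot and the scene stay as the last step left them, time stands still between calls to the robot, and variables do not carry over. Pictures are saved under pics/ and viewed, at most 10 in all, crops included, and the job is handed in when it is done.

```bash
mkdir -p pics
python3 - <<'E'
from workcell import manip
import cv2,numpy as np
for n in("scene","top"):
    cv2.imwrite(f"pics/{n}0.png",manip.camera(n)[:,:,::-1]); p=manip.camera_params(n); print(n,p)
print(manip.camera_params("wrist"));print(manip.get_obs()); print(manip.grip_point_offset)
E
```

```text
scene {'fov_y': 53.74482074342071, 'cx': 282.38366213676505, 'cy': 213.56325434616014, 'camera_from_world': array([[-0.52517942,  0.85097306, -0.00560703,  0.28215499],
       [-0.51789914, -0.31438027,  0.79557874,  0.25010758],
       [ 0.67525333,  0.42072545,  0.60582426, -1.46507862],
       [ 0.        ,  0.        ,  0.        ,  1.        ]])}
top {'fov_y': 43.427889868459395, 'cx': 279.36980201376207, 'cy': 209.2737969126628, 'camera_from_world': array([[ 0.01208584, -0.99991036, -0.0057627 ,  0.0124251 ],
       [ 0.99011194,  0.01116151,  0.13983481, -0.57820959],
       [-0.13975795, -0.00739574,  0.99015808, -1.1891358 ],
       [ 0.        ,  0.        ,  0.        ,  1.        ]])}
{'fov_y': 62.30208621914366, 'cx': 280.14852315134397, 'cy': 208.01246053082687, 'T_tool_cam': array([[ 7.93181422e-04,  9.48137608e-01,  3.17859162e-01,
         8.28096688e-02],
       [ 9.99999593e-01, -8.89060925e-04,  1.56581927e-04,
         6.05732841e-04],
       [ 4.31057374e-04,  3.17858909e-01, -9.48137927e-01,
        -1.41884541e-01],
       [ 0.00000000e+00,  0.00000000e+00,  0.00000000e+00,
         1.00000000e+00]])}
{'clock': 0.1, 'joint_pos': array([ 1.26338275,  0.33277896, -0.06470806,  1.46082582,  0.02160889,
        1.34988691, -0.08849259]), 'joint_velocities': array([-0.00084055, -0.0005462 , -0.00114862, -0.00131265, -0.0001243 ,
        0.00037818, -0.0008198 ]), 'tau': array([ 9.84397884e-04, -6.26742053e+01,  4.88557946e-02, -3.92428780e+01,
        1.63848099e-02,  6.90716843e-03,  4.87760769e-05]), 'position': array([ 0.17552259, -0.59951719,  0.23062911]), 'ee_rot': array([ 9.89874576e-01,  1.41943513e-01, -1.14671239e-04, -5.90597122e-04]), 'ft_force': array([0.17682527, 0.1284325 , 0.43993092]), 'torque': array([-0.04889814,  0.00237889,  0.03059297]), 'grasp_force': 0.0, 'grip_width': 1.0004381034657568}
0.0187
```

View pics/scene0.png

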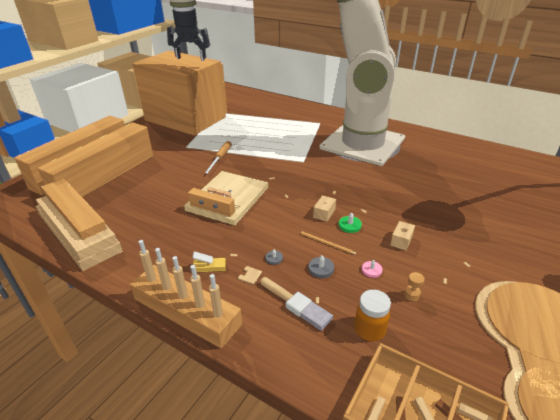

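View pics/top0.png

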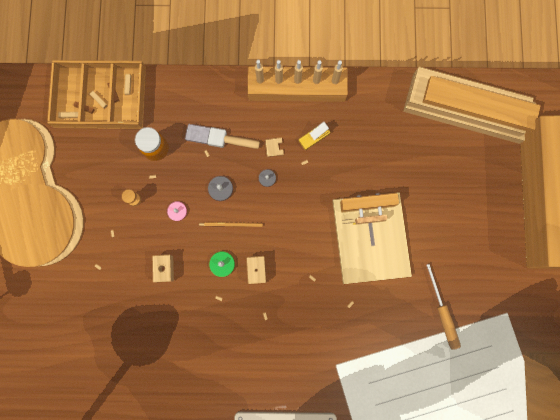

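The scene and top views agree. Gauge candidates in the top view are large dark (220,188), small dark (267,177), green (222,264) and pink (177,211); I choose the large dark one. Block candidates are (162,268), which shows a big hole, and (256,270), which shows a small one; I choose the first. The jig is at about (372,238), with its pad and fence towards the top.

```bash
cat > h.py <<'E'
import numpy as np,cv2
from scipy.spatial.transform import Rotation as R
from workcell import manip
def cam(n,obs=None):
    p=manip.camera_params(n)
    if n=="wrist":
        T=np.eye(4);T[:3,:3]=R.from_quat(obs["ee_rot"]).as_matrix();T[:3,3]=obs["position"];M=T@p["T_tool_cam"]
    else: M=np.linalg.inv(p["camera_from_world"])
    return M,210/np.tan(np.radians(p["fov_y"]/2)),p["cx"],p["cy"]
def ray(c,uv):
    M,f,cx,cy=c; d=M[:3,:3]@np.array([(uv[0]-cx)/f,-(uv[1]-cy)/f,-1]);return M[:3,3],d/np.linalg.norm(d)
def atz(c,uv,z):
    o,d=ray(c,uv);return o+d*(z-o[2])/d[2]
def tri(*cu):
    A=np.zeros((3,3));b=np.zeros(3);L=[]
    for c,u in cu:
        o,d=ray(c,u);P=np.eye(3)-np.outer(d,d);A+=P;b+=P@o;L.append((o,P))
    x=np.linalg.solve(A,b);return x,[np.linalg.norm(P@(x-o))for o,P in L]
def proj(c,X):
    M,f,cx,cy=c;q=np.linalg.inv(M)@np.r_[X,1];return np.array([cx-f*q[0]/q[2],cy+f*q[1]/q[2]])
E
python3 - <<'E'
import cv2,numpy as np
t=cv2.imread("pics/top0.png");s=cv2.imread("pics/scene0.png")
def cr(im,x,y,w,h,k):return cv2.resize(im[y:y+h,x:x+w],(w*k,h*k),interpolation=cv2.INTER_CUBIC)
a=cr(t,150,165,130,124,3)     # 390x372 
b=cr(t,330,185,90,105,4)[:372] # jig 360
b=cr(t,328,188,90,93,4)
c=cr(s,305,190,115,95,3);d=cr(s,180,165,95,57,4)
out=np.zeros((372+285,750,3),np.uint8);out[:372,:390]=a;out[:372,390:]=b;out[372:,:345]=c;out[372:600,360:740]=d
cv2.imwrite("pics/c1.png",out[:600])
E
```

```text
(no output)
```

View pics/c1.png

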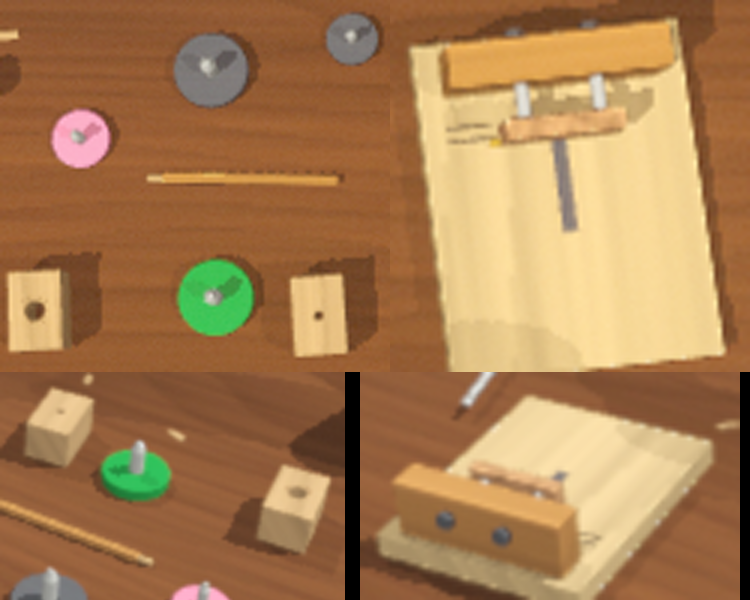

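The crops show the big hole in the block at top (161.4,268.4) and scene (404,230), and the small hole in the other one. The large dark base is centred at top (220,188.4), with its pin tip at top (219.4,187) and scene (321.7,256.7). The jig bed corners are readable too: the pad front's right end is near top (484,217 crop) and the slot points along the push direction.

Run:
```python
from h import *
np.set_printoptions(precision=4,suppress=True)
t=cam("top");s=cam("scene")
for n,a,b in[("hole",(161.4,268.4),(404.3,230)),("tip",(219.3,187),(321.7,256.7)),("jig -x-y",(411.5,276),(222,171.3)),("jig -x+y",(342.5,280.5),(268,183.3))]:
    print(n,tri((t,a),(s,b)))
print("base top",atz(t,(220,188.4),.012))
print("blockcorners",[atz(t,(150+u/3,165+v/3),.036)[:2] for u,v in[(7,272),(63,270),(65,350),(10,352)]])
J=[atz(t,(328+(u-390)/4,188+v/4),.018)[:2] for u,v in[(411,46),(678,18),(724,352),(448,370),(559,140),(570,230),(503,145),(626,128)]]
print("jig",J)
for i,j in[(3,0),(2,1),(5,4)]:
    d=J[j]-J[i];print(np.degrees(np.arctan2(d[1],d[0])),np.linalg.norm(d))
o=manip.get_obs();print(R.from_quat(o["ee_rot"]).as_matrix())
```

```text
hole (array([0.4374, 0.2916, 0.0343]), [np.float64(0.001479773098747219), np.float64(0.0014797730987471973)])
tip (array([0.6298, 0.1623, 0.0355]), [np.float64(0.000862731487174789), np.float64(0.0008627314871747722)])
jig -x-y (array([ 0.427 , -0.2903,  0.0145]), [np.float64(0.0012284492732636222), np.float64(0.0012284492732636302)])
jig -x+y (array([ 0.4144, -0.1281,  0.0177]), [np.float64(0.0019261118156381047), np.float64(0.0019261118156380936)])
base top [0.6311 0.1626 0.012 ]
blockcorners [array([0.4669, 0.312 ]), array([0.4689, 0.2688]), array([0.4078, 0.2648]), array([0.4058, 0.3069])]
jig [array([ 0.6062, -0.1086]), array([ 0.6248, -0.2676]), array([ 0.4277, -0.2905]), array([ 0.4153, -0.1297]), array([ 0.5509, -0.1959]), array([ 0.4977, -0.2017]), array([ 0.5475, -0.1628]), array([ 0.5585, -0.2356])]
6.313766046035522 0.1919990012562676
6.608521281790947 0.19848961120164996
6.247891163922105 0.053465045918224686
[[ 0.9597  0.281  -0.0004]
 [ 0.281  -0.9597  0.0011]
 [-0.0001 -0.0012 -1.    ]]
```

```bash
python3 -m inch '[[[0.1,-0.1,0],[0,0,0]],[[0.2,-0.2,0],[0,0,0]],[[0.3,-0.3,0],[0,0,0]],[[0.4,-0.4,0],[0,0,0]],[[0.5,-0.5,0],[0,0,0]],[[0.6,-0.6,0],[0,0,0]],[[0.7,-0.7,0],[0,0,0]],[[0.8,-0.8,0],[0,0,0]],[[0.9,-0.9,0],[0,0,0]],[[1,-1,0],[0,0,0]]]'
python3 -m inch '[[[0.1,-0.1,0],[0,0,0]],[[0.2,-0.2,0],[0,0,0]],[[0.3,-0.3,0],[0,0,0]],[[0.4,-0.4,0],[0,0,0]],[[0.5,-0.5,0],[0,0,0]],[[0.6,-0.6,0],[0,0,0]],[[0.7,-0.7,0],[0,0,0]],[[0.8,-0.8,0],[0,0,0]],[[0.9,-0.9,0],[0,0,0]],[[1,-1,0],[0,0,0]]]'
```

```text
clock: 1.1
position: [0.2303, -0.4998, 0.2313]
ee_rot: [0.99, 0.142, 0.0, 0.0]
ft_force: [0.2, -0.7, 0.1]
grip_width: 0.999
grasp_force: 0.0
clock: 2.1
position: [0.2847, -0.4005, 0.2313]
ee_rot: [0.99, 0.142, 0.0, 0.0]
ft_force: [0.8, 0.0, -0.1]
grip_width: 1.004
grasp_force: 0.0
```

```bash
python3 -m inch '[[[0.1,-0.1,0],[0,0,0]],[[0.2,-0.2,0],[0,0,0]],[[0.3,-0.3,0],[0,0,0]],[[0.4,-0.4,0],[0,0,0]],[[0.5,-0.5,0],[0,0,0]],[[0.6,-0.6,0],[0,0,0]],[[0.7,-0.7,0],[0,0,0]],[[0.8,-0.8,0],[0,0,0]],[[0.9,-0.9,0],[0,0,0]],[[1,-1,0],[0,0,0]]]'
python3 -m inch '[[[0.1,-0.1,0],[0,0,-0.05]],[[0.2,-0.2,0],[0,0,-0.1]],[[0.3,-0.3,0],[0,0,-0.16]],[[0.4,-0.4,0],[0,0,-0.21]],[[0.5,-0.5,0],[0,0,-0.26]],[[0.6,-0.6,0],[0,0,-0.32]],[[0.7,-0.7,0],[0,0,-0.37]],[[0.8,-0.8,0],[0,0,-0.42]],[[0.9,-0.9,0],[0,0,-0.48]],[[1,-1,0],[0,0,-0.53]]]'
python3 -m inch '[[[0.1,-0.1,0],[0,0,0]],[[0.2,-0.2,0],[0,0,0]],[[0.3,-0.3,0],[0,0,0]],[[0.4,-0.4,0],[0,0,0]],[[0.5,-0.5,0],[0,0,0]],[[0.6,-0.6,0],[0,0,0]],[[0.7,-0.7,0],[0,0,0]],[[0.8,-0.8,0],[0,0,0]],[[0.9,-0.9,0],[0,0,0]],[[1,-1,0],[0,0,0]]]'
python3 -m inch '[[[0.1,-0.1,0],[0,0,0]],[[0.2,-0.2,0],[0,0,0]],[[0.3,-0.3,0],[0,0,0]],[[0.4,-0.4,0],[0,0,0]],[[0.5,-0.5,0],[0,0,0]],[[0.6,-0.6,0],[0,0,0]],[[0.7,-0.7,0],[0,0,0]],[[0.8,-0.8,0],[0,0,0]],[[0.9,-0.9,0],[0,0,0]],[[1,-1,0],[0,0,0]]]'
```

```text
clock: 3.1
position: [0.339, -0.3012, 0.2313]
ee_rot: [0.99, 0.142, 0.0, 0.0]
ft_force: [0.2, -0.2, -0.1]
grip_width: 1.001
grasp_force: 0.0
clock: 4.1
position: [0.3933, -0.202, 0.2313]
ee_rot: [0.939, 0.345, -0.0, 0.0]
ft_force: [-0.2, 0.3, 0.5]
grip_width: 0.998
grasp_force: 0.0
clock: 5.1
position: [0.4024, -0.0891, 0.2313]
ee_rot: [0.939, 0.343, 0.0, 0.0]
ft_force: [-0.9, -0.5, -0.5]
grip_width: 0.999
grasp_force: 0.0
clock: 6.1
position: [0.412, 0.0236, 0.2313]
ee_rot: [0.939, 0.343, 0.0, 0.0]
ft_force: [1.0, 0.2, -0.3]
grip_width: 1.001
grasp_force: 0.0
```

```bash
python3 -m inch '[[[0.1,-0.1,0],[0,0,0]],[[0.2,-0.2,0],[0,0,0]],[[0.3,-0.3,0],[0,0,0]],[[0.4,-0.4,0],[0,0,0]],[[0.5,-0.5,0],[0,0,0]],[[0.6,-0.6,0],[0,0,0]],[[0.7,-0.7,0],[0,0,0]],[[0.8,-0.8,0],[0,0,0]],[[0.9,-0.9,0],[0,0,0]],[[1,-1,0],[0,0,0]]]'
python3 -m inch '[[[0.1,-0.1,0.1],[0,0,0.08]],[[0.2,-0.2,0.2],[0,0,0.16]],[[0.3,-0.3,0.3],[0,0,0.24]],[[0.4,-0.4,0.4],[0,0,0.32]],[[0.5,-0.5,0.5],[0,0,0.4]],[[0.6,-0.6,0.6],[0,0,0.48]],[[0.7,-0.7,0.7],[0,0,0.56]],[[0.8,-0.8,0.8],[0,0,0.64]],[[0.9,-0.9,0.8],[0,0,0.72]],[[1,-1,0.8],[0,0,0.79]]]'
python3 - <<'E'
from h import *
import pickle
o=manip.get_obs();im=manip.camera("wrist");pickle.dump(o,open("o1.pkl","wb"));cv2.imwrite("pics/w1.png",im[:,:,::-1])
c=cam("wrist",o)
for X in([.437,.291,.035],[.4674,.3125,.036],[.4689,.2688,.036]):print(proj(c,X))
E
```

```text
clock: 7.1
position: [0.4214, 0.1363, 0.2313]
ee_rot: [0.939, 0.343, 0.0, 0.0]
ft_force: [-0.2, -0.4, -0.4]
grip_width: 1.004
grasp_force: 0.0
clock: 8.1
position: [0.4308, 0.249, 0.167]
ee_rot: [0.999, 0.039, -0.0, -0.0]
ft_force: [0.3, 0.2, -0.5]
grip_width: 1.002
grasp_force: 0.0
[229.00748827 186.43716482]
[202.57088111 147.19995501]
[258.44138605 149.68124103]
```

View pics/w1.png

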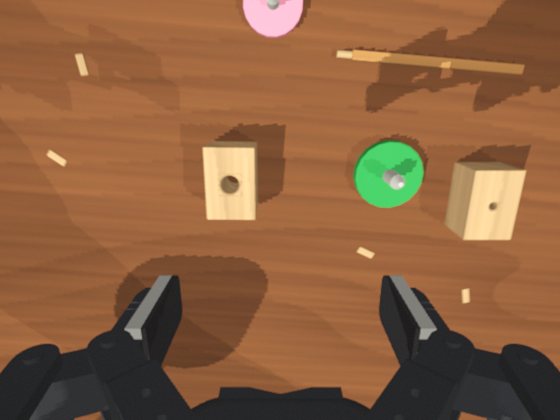

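The wrist view shows the wide-holed block with its hole at (230,184) and top corners at (204,147), (256,147), (207,220) and (256,220). This agrees with the estimate within 1–2 mm.

Run:
```python
from h import *
import pickle
np.set_printoptions(precision=4,suppress=True)
o=pickle.load(open("o1.pkl","rb"));c=cam("wrist",o);t=cam("top");s=cam("scene")
print(tri((c,(230,184)),(t,(161.4,268.4)),(s,(404.3,230))))
q=[atz(c,u,.036)[:2] for u in[(204,147),(256.5,147),(256,220),(206.5,220)]];print(q,np.mean(q,0),atz(c,(230,184),.036))
m=(q[0]+q[1])/2-(q[2]+q[3])/2;print(np.degrees(np.arctan2(m[1],m[0])))
Rm=R.from_quat(o["ee_rot"]).as_matrix()
print(Rm.T@(np.array([.437,.291,.008])-o["position"])/.08, np.degrees(np.arctan2(Rm[1,0],Rm[0,0])))
```

```text
(array([0.438 , 0.2912, 0.0343]), [np.float64(0.001222717786862095), np.float64(0.001021627513798658), np.float64(0.002035508931928484)])
[array([0.4676, 0.3114]), array([0.4709, 0.2704]), array([0.41  , 0.2674]), array([0.4067, 0.3088])] [0.4388 0.2895] [0.4394 0.2901 0.036 ]
2.666876215064547
[ 0.1198 -0.5166  1.9873] 4.454672454875582
```

```bash
python3 -m inch '[[[0.02,-0.07,0.1],[0,0,0]],[[0.04,-0.15,0.2],[0,0,0]],[[0.06,-0.22,0.3],[0,0,0]],[[0.08,-0.3,0.4],[0,0,0]],[[0.1,-0.38,0.5],[0,0,0]],[[0.12,-0.46,0.6],[0,0,0]],[[0.13,-0.51,0.7],[0,0,0]],[[0.13,-0.51,0.8],[0,0,0]],[[0.13,-0.51,0.9],[0,0,0]],[[0.13,-0.51,1],[0,0,0]]]' 0.65
python3 -m inch '[[[0,0,0.15],[0,0,0]],[[0,0,0.3],[0,0,0]],[[0,0,0.45],[0,0,0]],[[0,0,0.6],[0,0,0]],[[0,0,0.75],[0,0,0]],[[0,0,0.87],[0,0,0]],[[0,0,0.96],[0,0,0]],[[0,0,1],[0,0,0]],[[0,0,1],[0,0,0]],[[0,0,1],[0,0,0]]]'
```

```text
clock: 9.15
position: [0.4381, 0.2893, 0.0866]
ee_rot: [0.999, 0.04, 0.0, 0.0]
ft_force: [0.3, 0.3, 0.4]
grip_width: 0.65
grasp_force: 0.0
clock: 10.15
position: [0.4382, 0.2898, 0.0076]
ee_rot: [0.999, 0.04, 0.0, -0.0]
ft_force: [0.5, -0.2, 0.2]
grip_width: 0.652
grasp_force: 0.0
```

```bash
python3 -m inch '[[[0,0,0.03],[0,0,0]],[[0,0,0.03],[0,0,0]],[[0,0,0.03],[0,0,0]],[[0,0,0.03],[0,0,0]],[[0,0,0.03],[0,0,0]],[[0,0,0.03],[0,0,0]],[[0,0,0.03],[0,0,0]],[[0,0,-0.05],[0,0,0]],[[0,0,-0.2],[0,0,0]],[[0,0,-0.35],[0,0,0]]]' 0 60
```

```text
clock: 11.15
position: [0.4377, 0.2895, 0.0361]
ee_rot: [0.999, 0.04, -0.0, 0.0]
ft_force: [0.2, 0.0, -1.2]
grip_width: 0.461
grasp_force: 60.3
```

```bash
python3 -m inch '[[[0.1,0.08,-0.15],[0,0,0]],[[0.2,0.16,-0.3],[0,0,0]],[[0.3,0.23,-0.45],[0,0,0]],[[0.4,0.31,-0.6],[0,0,0]],[[0.5,0.39,-0.6],[0,0,0]],[[0.6,0.47,-0.6],[0,0,0]],[[0.7,0.54,-0.6],[0,0,0]],[[0.8,0.62,-0.6],[0,0,0]],[[0.9,0.7,-0.6],[0,0,0]],[[1,0.78,-0.6],[0,0,0]]]'
python3 -m inch '[[[0.1,0.08,0],[0,0,0]],[[0.2,0.16,0],[0,0,0]],[[0.3,0.23,0],[0,0,0]],[[0.4,0.31,0],[0,0,0]],[[0.5,0.39,0],[0,0,0]],[[0.6,0.47,0],[0,0,0]],[[0.65,0.54,0],[0,0,0]],[[0.7,0.6,0],[0,0,0]],[[0.7,0.6,0],[0,0,0]],[[0.7,0.6,0],[0,0,0]]]'
python3 - <<'E'
from h import *
import pickle
o=manip.get_obs();im=manip.camera("wrist");t=manip.camera("top");pickle.dump(o,open("o2.pkl","wb"));cv2.imwrite("pics/w2.png",im[:,:,::-1]);cv2.imwrite("pics/top2.png",t[:,:,::-1])
c=cam("wrist",o);print(proj(c,[.630,.1625,.042]),proj(c,o["position"]+[0,0,.032]))
E
```

```text
clock: 12.15
position: [0.5234, 0.2334, 0.083]
ee_rot: [0.999, 0.04, -0.0, 0.0]
ft_force: [-0.4, -0.4, -1.3]
grip_width: 0.458
grasp_force: 60.3
clock: 13.15
position: [0.5823, 0.1907, 0.0833]
ee_rot: [0.999, 0.04, -0.0, -0.0]
ft_force: [0.1, 0.9, -1.4]
grip_width: 0.46
grasp_force: 60.3
[339.3926696  165.81271436] [279.02835425 324.24962131]
```

View pics/w2.png

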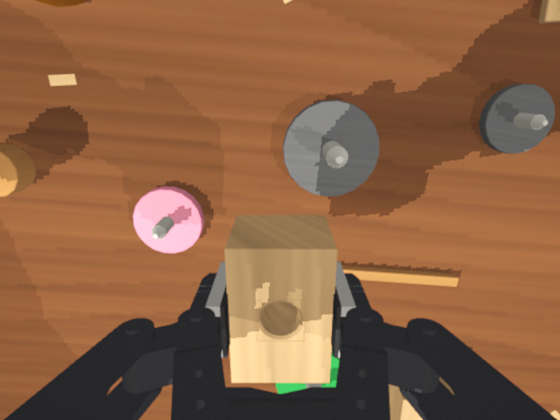

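The wrist view shows the block held square, with its hole rim centred at about (282,319) and top corners at (225,248), (336,248), (331,382) and (231,382). The pin tip is at (340,158) and the large dark base is centred at about (331.5,148).

Run:
```python
from h import *
import pickle
np.set_printoptions(precision=4,suppress=True)
o=pickle.load(open("o2.pkl","rb"));c=cam("wrist",o);t=cam("top");s=cam("scene")
h=atz(c,(282,318.5),o["position"][2]+.0315)
q=[atz(c,u,o["position"][2]+.0315)[:2] for u in[(225,248),(336,248),(331,382),(231,382)]];print(q,np.mean(q,0))
print("hole",h)
print("tip",atz(c,(340,158),.042),tri((c,(340,158)),(t,(219.3,187)),(s,(321.7,256.7))),"base",atz(c,(331.5,148),.012))
Rm=R.from_quat(o["ee_rot"]).as_matrix()
for p in (atz(c,(340,158),.042),atz(c,(331.5,148),.012)): print(Rm.T@(p-h)/.08)
```

```text
[array([0.6118, 0.212 ]), array([0.615 , 0.1735]), array([0.5561, 0.1676]), array([0.5528, 0.2078])] [0.5839 0.1902]
hole [0.5845 0.1898 0.1148]
tip [0.6342 0.1627 0.042 ] (array([0.6311, 0.1621, 0.0357]), [np.float64(0.0020679205829321704), np.float64(0.0011536075318048498), np.float64(0.0016667201435056236)]) base [0.6348 0.1632 0.012 ]
[0.5914 0.3872 0.91  ]
[0.5999 0.3828 1.285 ]
```

```bash
python3 -m inch '[[[0.1,0.07,0],[0,0,0]],[[0.2,0.13,0],[0,0,0]],[[0.3,0.2,0],[0,0,0]],[[0.4,0.27,0],[0,0,0]],[[0.5,0.34,0],[0,0,0]],[[0.587,0.387,0.05],[0,0,0]],[[0.587,0.387,0.2],[0,0,0]],[[0.587,0.387,0.33],[0,0,0]],[[0.587,0.387,0.45],[0,0,0]],[[0.587,0.387,0.5],[0,0,0]]]'
```

```text
clock: 14.25
position: [0.6307, 0.1635, 0.0415]
ee_rot: [0.999, 0.041, -0.001, 0.0]
ft_force: [0.1, -0.4, -0.5]
grip_width: 0.457
grasp_force: 60.3
```

```bash
python3 -m inch '[[[0,0,0.04],[0,0,0]],[[0,0,0.08],[0,0,0]],[[0,0,0.12],[0,0,0]],[[0,0,0.15],[0,0,0]],[[0,0,0.18],[0,0,0]],[[0,0,0.21],[0,0,0]],[[0,0,0.24],[0,0,0]],[[0,0,0.26],[0,0,0]],[[0,0,0.28],[0,0,0]],[[0,0,0.3],[0,0,0]]]'
```

```text
clock: 15.25
position: [0.6318, 0.1634, 0.0192]
ee_rot: [0.999, 0.04, 0.0, 0.0]
ft_force: [0.0, -0.1, -0.7]
grip_width: 0.458
grasp_force: 60.3
```

```bash
python3 -m inch '[[[0,0,0.01],[0,0,0]],[[0,0,0.02],[0,0,0]],[[0,0,0.03],[0,0,0]],[[0,0,0.035],[0,0,0]],[[0,0,0.04],[0,0,0]],[[0,0,0.04],[0,0,0]],[[0,0,0.04],[0,0,0]],[[0,0,0.04],[0,0,0]],[[0,0,0.04],[0,0,0]],[[0,0,0.04],[0,0,0]]]'
```

```text
clock: 16.25
position: [0.6318, 0.1634, 0.0174]
ee_rot: [0.999, 0.04, 0.0, 0.0]
ft_force: [-6.0, -3.3, 11.0]
grip_width: 0.457
grasp_force: 61.8
```

```bash
python3 -m inch '[[[0,0,-0.15],[0,0,0]],[[0,0,-0.35],[0,0,0]],[[0,0,-0.6],[0,0,0]],[[0,0,-0.85],[0,0,0]],[[-0.02,0.05,-1],[0,0,0]],[[-0.07,0.15,-1],[0,0,0]],[[-0.11,0.25,-1],[0,0,0]],[[-0.16,0.35,-1],[0,0,0]],[[-0.2,0.45,-1],[0,0,0]],[[-0.25,0.55,-1],[0,0,0]]]'
python3 -m inch '[[[-0.05,0.1,0],[0,0,0]],[[-0.1,0.2,0],[0,0,0]],[[-0.15,0.3,0],[0,0,0]],[[-0.19,0.4,0],[0,0,0]],[[-0.24,0.5,0],[0,0,0]],[[-0.29,0.6,0],[0,0,0]],[[-0.34,0.7,0],[0,0,0]],[[-0.38,0.8,0],[0,0,0]],[[-0.43,0.9,0],[0,0,0]],[[-0.48,1,0],[0,0,0]]]'
python3 -m inch '[[[-0.05,0.1,0],[0,0,0]],[[-0.1,0.2,0],[0,0,0]],[[-0.15,0.3,0],[0,0,0]],[[-0.19,0.4,0],[0,0,0]],[[-0.24,0.5,0],[0,0,0]],[[-0.29,0.6,0],[0,0,0]],[[-0.34,0.7,0],[0,0,0]],[[-0.38,0.8,0],[0,0,0]],[[-0.43,0.9,0],[0,0,0]],[[-0.48,1,0],[0,0,0]]]'
python3 -m inch '[[[-0.05,0.1,0],[0,0,-0.004]],[[-0.1,0.2,0],[0,0,-0.008]],[[-0.15,0.3,0],[0,0,-0.012]],[[-0.19,0.4,0],[0,0,-0.016]],[[-0.24,0.5,0],[0,0,-0.02]],[[-0.29,0.6,0],[0,0,-0.024]],[[-0.34,0.7,0],[0,0,-0.028]],[[-0.38,0.8,0],[0,0,-0.032]],[[-0.43,0.9,0],[0,0,-0.036]],[[-0.48,1,0],[0,0,-0.04]]]'
python3 - <<'E'
from h import *
import pickle
o=manip.get_obs();im=manip.camera("wrist");pickle.dump(o,open("o3.pkl","wb"));cv2.imwrite("pics/w3.png",im[:,:,::-1])
c=cam("wrist",o);print(proj(c,[.553,-.199,.018]))
cv2.imwrite("pics/w3b.png",cv2.resize(im[:,:,::-1],(800,600),interpolation=cv2.INTER_CUBIC))
E
```

```text
clock: 17.25
position: [0.6149, 0.1169, 0.0955]
ee_rot: [0.999, 0.04, -0.0, 0.0]
ft_force: [0.4, 0.1, -0.5]
grip_width: 0.459
grasp_force: 61.1
clock: 18.25
position: [0.5833, 0.0345, 0.0961]
ee_rot: [0.999, 0.04, 0.0, 0.0]
ft_force: [-0.0, -0.8, -0.4]
grip_width: 0.456
grasp_force: 61.1
clock: 19.25
position: [0.5515, -0.0484, 0.0961]
ee_rot: [0.999, 0.04, 0.0, 0.0]
ft_force: [-0.8, 0.3, -0.2]
grip_width: 0.459
grasp_force: 61.1
clock: 20.25
position: [0.5196, -0.1312, 0.0961]
ee_rot: [0.998, 0.056, 0.0, 0.0]
ft_force: [0.2, 0.1, -1.3]
grip_width: 0.455
grasp_force: 61.1
[388.56222015 184.26144249]
```

View pics/w3b.png

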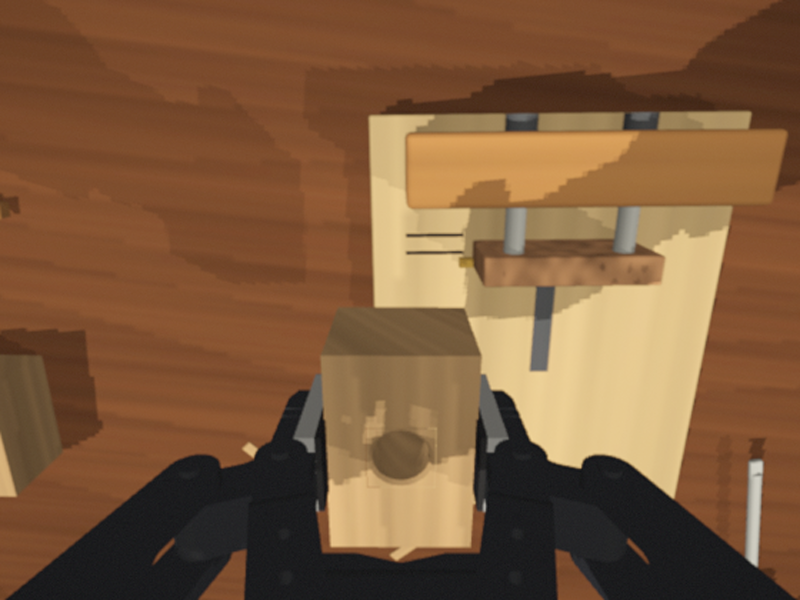

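The wrist view (enlarged 1.4286×) shows the pad's front top edge from (487,286) to (662,286). The scored lines are at rows 235.5 and 253.5 (columns 406–463), and the slot runs from (545,288) to (539,370). The fence's top near edge runs from (407,207) to (775,207), and the bed's left edge from (369,116) to (375,307).

Run:
```python
from h import *
import pickle
np.set_printoptions(precision=4,suppress=True)
o=pickle.load(open("o3.pkl","rb"));c=cam("wrist",o);k=560/800
A=lambda u,v,z:atz(c,((u+.5)*k-.5,(v+.5)*k-.5),z)[:2]
Rm=R.from_quat(o["ee_rot"]).as_matrix();print("yaw",np.degrees(np.arctan2(Rm[1,0],Rm[0,0])))
P=dict(padL=A(487,286,.052),padR=A(662,286,.052),l14a=A(406,235.5,.018),l14b=A(463,235.5,.018),l6a=A(406,253.5,.018),l6b=A(463,253.5,.018),s1=A(545,288,.018),s2=A(539,370,.018),fL=A(407,207,.062),fR=A(775,207,.062),bL0=A(369,116,.018),bL1=A(375,307,.018),bR0=A(750,112,.018),bR1=A(675,497,.018),hole=A(400,454,o["position"][2]+.0305))
for n in P:print(n,P[n])
y=lambda a,b:np.degrees(np.arctan2(*(P[b]-P[a])[::-1]))
print(y("padR","padL")-90,y("fR","fL")-90,y("s2","s1"),y("bL1","bL0"),y("bR1","bR0"))
th=np.radians(6.3);X=np.array([np.cos(th),np.sin(th)]);Y=np.array([-X[1],X[0]])
for n in P:print(n,P[n]@X,P[n]@Y)
```

```text
yaw 6.436582773470085
padL [ 0.5486 -0.1625]
padR [ 0.5564 -0.2306]
l14a [ 0.5581 -0.1297]
l14b [ 0.561  -0.1551]
l6a [ 0.5499 -0.1307]
l6b [ 0.5528 -0.1564]
s1 [ 0.5409 -0.1967]
s2 [ 0.499  -0.2025]
fL [ 0.5771 -0.1274]
fR [ 0.5917 -0.2562]
bL0 [ 0.6064 -0.1085]
bL1 [ 0.5227 -0.1192]
bR0 [ 0.6259 -0.2656]
bR1 [ 0.4325 -0.2907]
hole [ 0.5215 -0.1313]
6.4906937695734825 6.4860436041937675 7.7871680141015664 7.244251425019903 7.402737121069615
padL 0.5274526363800357 -0.22168113245577467
padR 0.5276810110699177 -0.29029825399373255
l14a 0.540527589541207 -0.190169232309283
l14b 0.5406113642404313 -0.21574612364371995
l6a 0.5322535731649733 -0.1902250513908101
l6b 0.5323388141872702 -0.21610398336515108
s1 0.5160511591447741 -0.254900084063185
s2 0.47380936331191614 -0.25599675749444684
fL 0.5595927065229432 -0.18994617685004986
fR 0.5600137395164904 -0.31961109539894667
bL0 0.5908636673569173 -0.17441936109360442
bL1 0.5064168393998043 -0.17581119585253965
bR0 0.5929253288600466 -0.33269530634576994
bR1 0.3979914834740468 -0.33644754316683934
hole 0.5039190813075622 -0.18772472160199508
```

```bash
python3 -m inch '[[[-0.08,0.15,0],[0,0,0]],[[-0.15,0.3,0],[0,0,0]],[[-0.22,0.45,0],[0,0,0]],[[-0.3,0.6,0.05],[0,0,0]],[[-0.3,0.75,0.2],[0,0,0]],[[-0.3,0.84,0.38],[0,0,0]],[[-0.3,0.84,0.54],[0,0,0]],[[-0.3,0.84,0.7],[0,0,0]],[[-0.3,0.84,0.82],[0,0,0]],[[-0.3,0.84,0.86],[0,0,0]]]'
python3 -m inch '[[[0,0,0.01],[0,0,0]],[[0,0,0.02],[0,0,0]],[[0,0,0.03],[0,0,0]],[[0,0,0.04],[0,0,0]],[[0,0,0.05],[0,0,0]],[[0,0,0.05],[0,0,0]],[[0,0,0.05],[0,0,0]],[[0,0,0.05],[0,0,0]],[[0,0,0.05],[0,0,0]],[[0,0,0.05],[0,0,0]]]'
```

```text
clock: 21.3
position: [0.5031, -0.199, 0.0259]
ee_rot: [0.998, 0.057, -0.001, -0.001]
ft_force: [-0.4, -0.5, -1.0]
grip_width: 0.46
grasp_force: 61.1
clock: 22.3
position: [0.5036, -0.2, 0.0234]
ee_rot: [0.998, 0.056, 0.0, 0.0]
ft_force: [0.0, 0.8, -0.1]
grip_width: 0.459
grasp_force: 61.1
```

```bash
python3 -m inch '[[[0.03,0,0.01],[0,0,0]],[[0.06,0,0.01],[0,0,0]],[[0.09,0,0.01],[0,0,0]],[[0.12,0,0.01],[0,0,0]],[[0.15,0,0.01],[0,0,0]],[[0.18,0,0.01],[0,0,0]],[[0.21,0,0.01],[0,0,0]],[[0.24,0,0.01],[0,0,0]],[[0.27,0,0.01],[0,0,0]],[[0.27,0,0.01],[0,0,0]]]'
```

```text
clock: 23.3
position: [0.524, -0.1987, 0.0233]
ee_rot: [0.998, 0.056, -0.001, 0.001]
ft_force: [-11.5, -1.9, 15.0]
grip_width: 0.457
grasp_force: 63.4
```

```bash
python3 -m inch '[[[0,0,-0.005],[0,0,0]],[[0,0,-0.01],[0,0,0]],[[0,0,-0.01],[0,0,0]],[[0,0,-0.01],[0,0,0]],[[0,0,-0.01],[0,0,0]],[[0,0,-0.01],[0,0,0]],[[0,0,-0.01],[0,0,0]],[[0,0,-0.01],[0,0,0]],[[0,0,-0.01],[0,0,0]],[[0,0,-0.01],[0,0,0]]]'
python3 - <<'E'
from h import *
im=manip.camera("wrist");t=manip.camera("top");print(manip.get_obs()["ft_force"],manip.get_obs()["position"])
a=cv2.resize(im[100:420,130:430,::-1],None,fx=1.8,fy=1.8,interpolation=cv2.INTER_CUBIC)
cv2.imwrite("pics/w4.png",a)
E
```

```text
clock: 24.3
position: [0.5242, -0.1985, 0.0234]
ee_rot: [0.998, 0.056, -0.001, 0.001]
ft_force: [-5.5, -2.1, 4.1]
grip_width: 0.461
grasp_force: 62.0
[-5.90917376 -3.20593868  4.29702313] [ 0.52422803 -0.19853806  0.02338151]
```

View pics/w4.png

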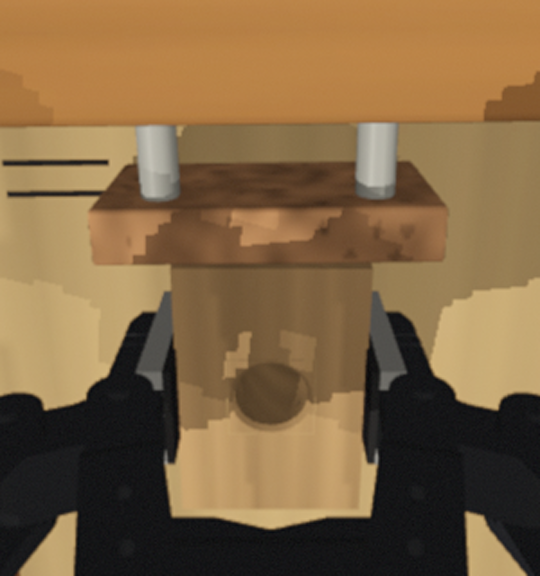

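The block is flush against the pad and centred on it, spanning columns 172–372 against the pad's 92–447. It presses with about 6 N, so I'll push about 4 mm further.

```bash
python3 -m inch '[[[0.01,0,0],[0,0,0]],[[0.02,0,0],[0,0,0]],[[0.03,0,0],[0,0,0]],[[0.04,0,0],[0,0,0]],[[0.05,0,0],[0,0,0]],[[0.05,0,-0.003],[0,0,0]],[[0.05,0,-0.003],[0,0,0]],[[0.05,0,-0.003],[0,0,0]],[[0.05,0,-0.003],[0,0,0]],[[0.05,0,-0.003],[0,0,0]]]'
python3 - <<'E'
from h import *
import pickle
o=manip.get_obs();im=manip.camera("wrist");o2=manip.get_obs();print(o2["ft_force"],o2["position"]);pickle.dump(o,open("o5.pkl","wb"))
c=cam("wrist",o)
a=cv2.resize(im[100:420,130:430,::-1],None,fx=1.8,fy=1.8,interpolation=cv2.INTER_CUBIC)
cv2.imwrite("pics/w5.png",a)
E
```

```text
clock: 25.4
position: [0.5273, -0.1981, 0.0234]
ee_rot: [0.998, 0.055, -0.002, 0.0]
ft_force: [-9.9, -2.5, 7.1]
grip_width: 0.456
grasp_force: 62.2
[-9.28028719 -1.99244207  6.92700499] [ 0.52734846 -0.19813726  0.02341025]
```

View pics/w5.png

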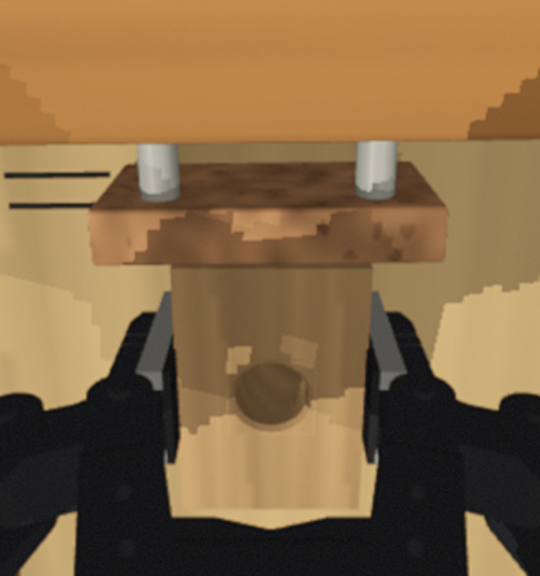

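Run:
```python
from h import *
import pickle
o=pickle.load(open("o5.pkl","rb"));c=cam("wrist",o)
A=lambda u,v,z:atz(c,(130+(u+.5)/1.8-.5,100+(v+.5)/1.8-.5),z)[:2]
th=np.radians(6.45);X=np.array([np.cos(th),np.sin(th)])
f=A(270,264,.052)@X;l6=A(55,206,.018)@X;l14=A(55,175,.018)@X;fe=A(270,142,.062)@X
print("pad:",(f-l6)*1e3+6,(f-l14)*1e3+14,32-(fe-f)*1e3)
```

```text
pad: 5.953725592098497 5.867616956515041 4.6963689937689885
```

```bash
python3 -m inch '[[[0.01,0,-0.005],[0,0,0]],[[0.02,0,-0.005],[0,0,0]],[[0.03,0,-0.005],[0,0,0]],[[0.04,0,-0.005],[0,0,0]],[[0.05,0,-0.005],[0,0,0]],[[0.05,0,-0.005],[0,0,0]],[[0.05,0,-0.005],[0,0,0]],[[0.05,0,-0.005],[0,0,0]],[[0.05,0,-0.005],[0,0,0]],[[0.05,0,-0.005],[0,0,0]]]'
python3 - <<'E'
from h import *
o=manip.get_obs();im=manip.camera("wrist");o2=manip.get_obs();print(o2["ft_force"],o2["position"],o2["joint_velocities"].round(4))
import pickle;pickle.dump(o,open("o6.pkl","wb"))
a=cv2.resize(im[170:270,130:430,::-1],None,fx=2.6,fy=2.6,interpolation=cv2.INTER_CUBIC);cv2.imwrite("pics/w6.png",a)
E
```

```text
clock: 26.45
position: [0.5304, -0.1978, 0.0235]
ee_rot: [0.998, 0.055, -0.003, 0.0]
ft_force: [-13.6, -2.6, 7.3]
grip_width: 0.458
grasp_force: 62.4
[-13.02333326  -1.64518316   8.71236754] [ 0.53034697 -0.19776729  0.0234584 ] [-0.      0.0025  0.0005  0.0013 -0.0015  0.0027  0.0003]
```

View pics/w6.png

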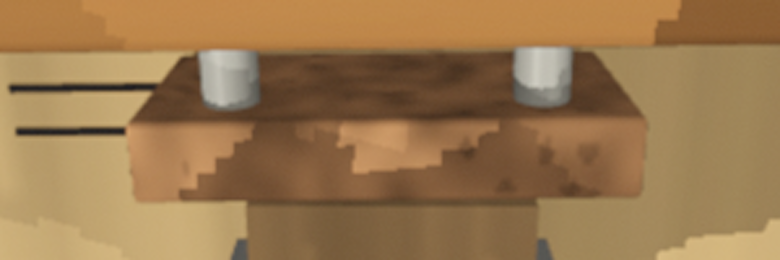

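The last crop shows the pad about 3 mm further back and still clear of the fence. Vision puts it at about 9 mm, and the force reading is 13 N including bed friction, so both are within limits.

```bash
python3 -c "
from workcell import manip
print(manip.hand_in())"
```

```text
the job is handed in; nothing more can be done
None
```

I proved the wide-holed block on the gauge pin and handed in with the gripper still holding it flat and centred on the jig bed. The pad stands about 9 mm back, under roughly 9–13 N at about 26.5 s; the hand-in returned no verdict.

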